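# Refit a gas tap's knob and shut the tap

### The arm

A 6-joint arm with a two-finger parallel gripper is mounted at the origin on the work surface. World frame = base frame: x ahead of the robot, y to its left, z up, the work surface at z = 0. Lengths are in m, angles in rad, forces in N, time in s.
With the tool pointing down it reaches from about 0.35 to 0.775 m from the base axis. Payload 7.3 kg.
Tool frame: the origin (TCP) lies at the centre of the arm's flange, where the gripper is bolted on; the fingertips stand 178 mm ahead of it and the grasp point (between the pads) lies 159 mm ahead of it (tip_extent is the distance from the TCP to the fingertips, in m); z points along the fingers, y is the line along which they close (so a half turn about z gives the same grasp; the last joint's range is limited). The gripper opens to 92 mm and grips with 3 to 60 N. Pads are 19 mm wide; open, the fingers measure 130 mm over their backs; the gripper's body (75 mm by 190 mm) begins 47 mm behind the grasp point.
Start: joints at [-1.474, 0.342, 1.524, -0, 1.275, -0.146], TCP at [0.126, -0.51, 0.405] pointing down, gripper open.
Joint ranges: [-2.53, 2.53], [-0.77, 2.02], [0.04, 2.7], [-1, 4.14], [0.28, 2.66], [-3.11, 3.11]. Speed limits (rad/s): [2.57, 2.57, 3.14, 3.14, 3.14, 3.14].

### API

Orientations are given as [roll, pitch, yaw] about the fixed x, y, z axes, in that order (R = Rz(yaw) Ry(pitch) Rx(roll)).
In Python, from cell import * gives the robot as it stands.
- The arm moves only by the tool arm_command, never from a script. Its arguments are lists of equal length, an entry for each row: "xyz": the shift along the world's x, y, z in mm, a list of three; "spin": the turn about the world's z in degrees. In form: {"xyz": [[tx, ty, tz], ...], "spin": [spin, ...]}. A call has 1 to 20 rows; each row shifts and turns the commanded pose from where the row before left it; what a row does not reach is not made up. A row lasts 1/10 s, in which the tool goes at most 50 mm and 8.59 degrees, less where a joint would pass 70% of its speed; a pose out of reach is approached as far as the arm can. A call with a gripper value outside its range is refused whole. "jaw" is the opening, from -1 (shut) to 1 (fully open), set as the call begins (left out, the last holds). The fingers move at their own pace and stop on an object; "squeeze" is the grip in N (left out, the last holds). Time passes only in rows, so rows that do not move let the fingers close. It gives the time, the measured TCP pose, the force, the opening and the grip force at its end, in the units of the state.
- observe(): the state, without advancing time (a new reading comes with each control period).
- read_camera(name): name is "side" or "top" or "wrist"; returns a dict with "img" (420x560x3 uint8, red, green, blue), "depth" (420x560 float32, m along the optical axis (not along the pixel's ray), 0 where there is no reading), "fx", "fy", "cx", "cy" (pixels), "world_from_camera" (4x4, takes a point from camera to world coordinates). Camera axes: x right, y up, looking along -z (the intrinsics and any distortion apply to the point x, -y, -z); pixel columns grow to the right and rows downward; lengths in m; the calibration is good to about 2 mm. A picture is of the moment at which its call begins.
- hand_in(): hands the job in; it is judged then, once.
The state is a dict: "time": time; "qpos": joint angles; "qvel": joint speeds; "joint_efforts": joint torques, N m; "tool_pos": TCP position; "tool_rot": TCP orientation; "contact_force": force on the tool from outside, world axes, zero at the start; "torque": the same for the moment, N m; "opening": finger opening in m; "grip_force": force on a finger pad.
Only numpy, scipy, OpenCV 4.12 (cv2) and the standard library are available. Lean on these libraries where they do the work, as an engineer would, in place of code of your own. Each camera call takes 0.05 s, during which the arm holds its last target. There are 200 camera calls.

### The job

One of the four taps on the gas manifold has been left partly open with its knob off. Fit the loose black bar-grip knob on its bare D-shaped spindle: feel gently for the flat, never forcing it, push it fully home until it snaps on, and leave the tap shut, turned clockwise to its stop so that the knob's pointer is at the mark in front. Leave the other three taps as they are set and do not shift the other things on the bench.

Things in the scene. Friction and masses are not known exactly. Their poses are not given: they have to be found in the camera images.
- knob: Loose black bar-grip knob, standing bore down. Origin: centre of its underside, z up. Skirt 40 mm across, 14 mm high; bar grip on top 38 mm long (x), 16 mm thick (y), 14 to 37 mm up. Pointer end (white line, nib) at -x. Bore from below: a D of radius 6.6 mm, flat at x = +2.3 mm (away from the pointer), 19.5 mm deep. About 45 g. Grip the bar's flats, fingertips just above the skirt.
- pointer (a point): Pointer end of the loose knob's bar: on its top, 19 mm from the knob's axis towards the knob's -x, 37 mm above its underside. Axes as the knob's.
- manifold: Gas manifold, fixed: aluminium bar 50 mm (x) by 360 mm (y), top 38 mm above the bench, with four upright taps 90 mm apart along y, a gauge at the +y end, hose barbs at the back (+x). Origin: centre of its underside; its front is -x.
- seat (a point): Centre of the gland of the knobless tap, on its axis, 46 mm above the bench: the knob's underside rests here when home. Axes as the manifold's, z up. Tap shut: a fitted knob's x axis is parallel to this x (pointer to -x, the shut mark). The tap opens anticlockwise seen from above, a quarter turn with hard stops; friction about 0.02 N m. More than 40 N on the tap, pushed or wrenched, forces it.
- spindle_end (a point): End of the bare steel spindle, 18.5 mm above the seat, axes as the seat's (they do not turn with it). Spindle: a D of radius 6 mm (end tapered 2 mm to radius 5), flat 1.8 mm off axis, facing +x when shut. It starts 0.35 to 1.1 rad open: not measured, to be seen or felt. A misaligned knob rests here; turned under up to 5 N it leaves the spindle still. Pressing it here over 15 N harms the end.
- tap_bare: The knobless tap as a whole (scale disc, gland, spindle), fixed on the manifold. Origin: on its axis, 8 mm below the seat; axes as the seat's. Within about 0.09 rad of the flat the knob drops from the spindle's end until its underside is 10 mm above the seat, held by two sprung catches at the spindle's sides; pushing past them takes 5 to 12 N, it snaps in 2 mm above the seat, then rests on it.
- tap_a_pointer (a point): Pointer end (on top of the bar, 19 mm from the axis, 83 mm above the bench) of the knob fitted on another tap, to be left as set; its x axis points from the pointer to the knob's axis.
- tap_b_pointer (a point): The same on another tap, to be left as set.
- tap_c_pointer (a point): The same on another tap, to be left as set.
- trim_knob: Bystander: small round fluted knob of another device, black with a metal disc on top, 24 mm in diameter, 18 mm high, loose on the bench. Origin: centre of the underside.
- hose_fitting: Bystander: brass hose fitting, 22 mm wide, 38 mm high, standing loose on the bench. Origin: centre of the underside.
- vial: Bystander: small amber glass jar with white cap, 28 mm in diameter, 55 mm high, loose on the bench. Origin: centre of the underside.
- spanner: Bystander: steel spanner 150 mm long, lying loose to the right (-y) of the manifold. Origin: below its middle.
- screwdriver: Bystander: screwdriver 170 mm long, lying loose to the left (+y). Origin: below its middle.
Not all that is in view belongs to the job. Leave any green or pink look-alike of the knob alone.

How it is judged:
By the outcome, as a careful person would: the job done as asked, in the order asked, and still so for the second after the job is handed in, with the robot touching nothing.
It also fails if it takes over 72 s, if anything falls off the work surface, if the arm or the gripper's body presses on something with over 40 N, if the wrist force passes 120 N, or if a joint passes its speed limit or range.

## Working session

There is one attempt and no reset: what is moved stays moved. The work goes in short steps, Python scripts to look and compute and a tool call to move; the robot and the scene stay as the last step left them, time stands still between calls to the robot, and variables do not carry over. Pictures are saved under pics/ and viewed, at most 10 in all, crops included, and the job is handed in when it is done.

Besides the shell and the picture viewer there is one more tool, called after ">>>" as name(argument=value, ...), one argument or row to a line, values as JSON. arm_command: Moves the arm, as the interface text tells. Its arguments: {"type":"object","properties":{"xyz":{"type":"array","items":{"type":"array","items":{"type":"number"}}},"spin":{"type":"array","items":{"type":"number"}},"jaw":{"type":"number"},"squeeze":{"type":"number"}},"required":["xyz","spin"]}

```bash
mkdir -p pics; ls
python3 - <<'E'
from cell import *
import cv2,numpy as np
for n in ["top","side"]:
    r=read_camera(n); cv2.imwrite(f"pics/{n}0.png",r["img"][...,::-1]); np.savez(f"{n}0.npz",**r)
    print(n,r["fx"],r["fy"],r["cx"],r["cy"],np.round(r["world_from_camera"],3).tolist(),[k for k in r])
s=observe();print({k:np.round(v,3) for k,v in s.items()})
E
```

```text
pics
top 514.9680640137376 514.9680640137376 283.86714813090276 209.33262684003182 [[0.001, 0.994, -0.108, 0.364], [-1.0, 0.0, -0.007, 0.013], [-0.007, 0.108, 0.994, 1.188], [0.0, 0.0, 0.0, 1.0]] ['img', 'depth', 'fx', 'fy', 'cx', 'cy', 'world_from_camera']
side 470.75121989623926 470.75121989623926 277.0847123916675 212.13283926326696 [[0.998, 0.023, -0.063, 0.418], [-0.064, 0.595, -0.801, -0.888], [0.019, 0.803, 0.595, 0.721], [0.0, 0.0, 0.0, 1.0]] ['img', 'depth', 'fx', 'fy', 'cx', 'cy', 'world_from_camera']
{'time': np.float64(0.1), 'qpos': array([-1.474,  0.343,  1.525, -0.   ,  1.275, -0.146]), 'qvel': array([-0.001,  0.   , -0.001, -0.001,  0.001, -0.001]), 'joint_efforts': array([ 2.0000e-03, -4.3200e+01, -2.4469e+01,  7.2000e-02,  5.3000e-02,
       -0.0000e+00]), 'tool_pos': array([ 0.126, -0.509,  0.404]), 'tool_rot': array([-3.14 , -0.   ,  0.243]), 'contact_force': array([-0.436,  0.154,  0.04 ]), 'torque': array([ 0.018, -0.047, -0.015]), 'grip_force': np.float64(0.0), 'opening': np.float64(0.092)}
```

View pics/top0.png

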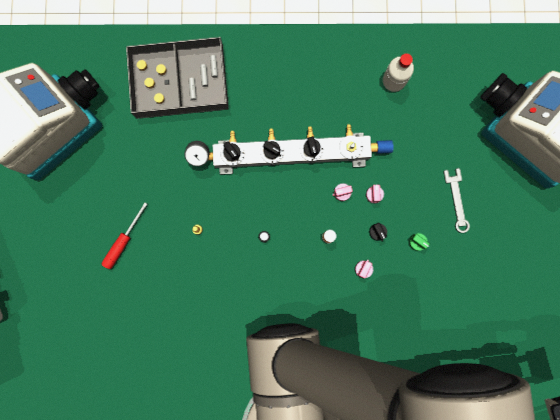

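View pics/side0.png

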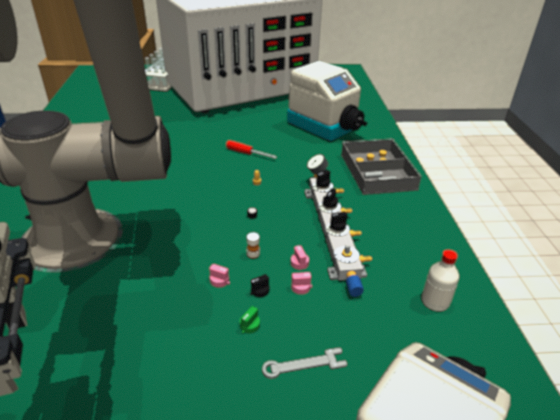

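The top view shows the black knob at (378,232), the bare tap at (351,148), and the fitted taps at (232,152), (272,150) and (312,147). Pink and green look-alikes stand around the knob. Next I'll turn the pixels into positions.

```bash
cat > h.py <<'E'
import numpy as np,cv2
def ray(r,u,v,z):
    T=np.array(r["world_from_camera"]);d=T[:3,:3]@np.array([(u-r["cx"])/r["fx"],-(v-r["cy"])/r["fy"],-1]);o=T[:3,3]
    return o+d*(z-o[2])/d[2]
def pix(r,p):
    T=np.array(r["world_from_camera"]);c=T[:3,:3].T@(np.array(p)-T[:3,3])
    return np.array([r["cx"]+r["fx"]*c[0]/-c[2],r["cy"]-r["fy"]*c[1]/-c[2]])
E
python3 - <<'E'
from h import *
r=dict(np.load("top0.npz"));im=r["img"].astype(int)
m=((im.max(2)<60)).astype(np.uint8)
n,l,s,c=cv2.connectedComponentsWithStats(m[120:280,180:440])
for i in range(1,n):
    if s[i,4]>40: print(s[i],c[i]+[180,120],ray(r,*(c[i]+[180,120]),.03 if c[i][1]>60 else .075))
print("spindle",ray(r,351,148,.0645))
for p in [(344,192),(375,194),(365,269),(420,242),(330,237)]:print(p,ray(r,*p,.03))
a=np.hstack([cv2.resize(r["img"][212:252,355:400],(400,356),interpolation=2),cv2.resize(r["img"][128:168,328:373],(400,356),interpolation=2)])
cv2.imwrite("pics/c0.png",a[...,::-1])
E
```

```text
[124  17  16  21 212] [311.40566038 146.89150943] [ 0.62248983 -0.03945841  0.075     ]
[ 84  21  17  18 211] [270.97630332 149.51184834] [0.61664524 0.0495493  0.075     ]
[ 44  22  16  19 218] [230.95412844 151.16055046] [0.61297893 0.13768356 0.075     ]
[146  39  29   4  57] [340.78947368 160.31578947] [ 0.59243651 -0.10378251  0.075     ]
[12 40 21 10 85] [202.68235294 165.38823529] [0.58117994 0.19943019 0.075     ]
[189 103  18  18 160] [377.30625 231.56875] [ 0.43887035 -0.18880603  0.03      ]
spindle [ 0.62238911 -0.12784433  0.0645    ]
(344, 192) [ 0.52866001 -0.11501081  0.03      ]
(375, 194) [ 0.52409946 -0.18515112  0.03      ]
(365, 269) [ 0.35524107 -0.15984865  0.03      ]
(420, 242) [ 0.41552629 -0.28397947  0.03      ]
(330, 237) [ 0.42657372 -0.08241357  0.03      ]
```

View pics/c0.png

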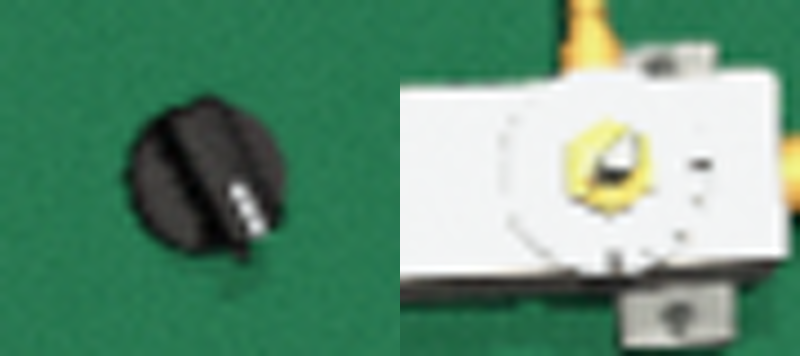

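The crop shows the knob's pointer at lower right, so its yaw is about +30°. The spindle is partly open. I'll hover over the knob and use the wrist camera.

>>> arm_command(
  xyz=[
    [20,20,0],
    [30,30,0],
    [35,35,0],
    [35,35,0],
    [35,35,0],
    [35,35,0],
    [35,35,0],
    [35,35,0],
    [30,35,0],
    [20,25,0],
    [0,0,0],
    [0,0,0],
    [0,0,0],
  ],
  spin=[1.6,1.6,1.6,1.6,1.6,1.6,1.6,1.6,1.6,1.6,0,0,0],
)

```text
time: 1.4
tool_pos: [0.4357, -0.1903, 0.4046]
tool_rot: [-3.141, 0.001, 0.521]
contact_force: [-0.7, 0.6, -0.4]
opening: 0.092
grip_force: 0.0
```

Run:
```python
from cell import *
from h import *
r=read_camera("wrist");cv2.imwrite("pics/w1.png",r["img"][...,::-1]); np.savez("w1.npz",**r)
s=observe();print(s["time"],s["tool_pos"],s["tool_rot"],np.round(r["world_from_camera"],3).tolist(),r["fx"])
print(pix(r,[.439,-.189,.037]),pix(r,[.622,-.128,.0645]))
```

```text
1.45 [ 0.43563913 -0.19048681  0.40461678] [-3.14149578e+00  5.03597451e-04  5.20384460e-01] [[0.497, 0.838, 0.226, 0.497], [-0.868, 0.48, 0.129, -0.156], [-0.0, -0.26, 0.966, 0.384], [0.0, 0.0, 0.0, 1.0]] 311.77229194376895
[277.3698725  187.81945702] [320.30473988 -16.26378809]
```

View pics/w1.png

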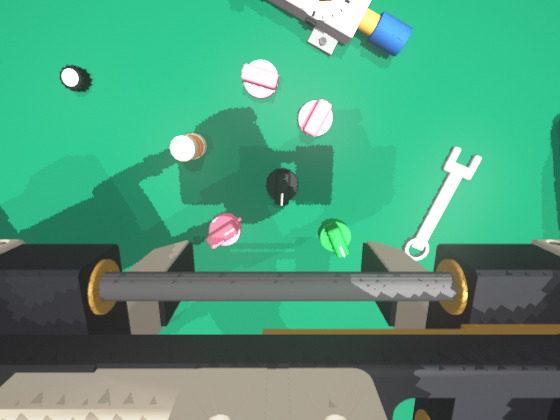

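The wrist view shows the knob at about (283,185) with its pointer down and its bar nearly vertical, so the jaws are nearly aligned. I'll measure it precisely.

Run:
```python
from h import *
r=dict(np.load("w1.npz"));im=r["img"].astype(int)
u0,v0=255,155;c=im[v0:v0+60,u0:u0+60]
w=(c.min(2)>110);vs,us=np.nonzero(w)
P=np.array([ray(r,u+u0,v+v0,.037)[:2] for u,v in zip(us,vs)])
print(len(P),P.mean(0),list(zip(us+u0,vs+v0)))
d=P-P.mean(0);_,_,V=np.linalg.svd(d);print("line dir",V[0],np.degrees(np.arctan2(V[0][1],V[0][0])))
k=(c.max(2)<75);n,l,s,cc=cv2.connectedComponentsWithStats(k.astype(np.uint8));print(s,cc+[u0,v0])
z=r["depth"][v0:v0+60,u0:u0+60]
T=r["world_from_camera"]
vv,uu=np.mgrid[v0:v0+60,u0:u0+60]
X=np.stack([(uu-r["cx"])/r["fx"]*z,-(vv-r["cy"])/r["fy"]*z,-z],-1)@T[:3,:3].T+T[:3,3]
for lo,hi in [(.008,.02),(.030,.045)]:
    m=(X[...,2]>lo)&(X[...,2]<hi);Q=X[m][:,:2]
    if len(Q)<5: continue
    rc=cv2.minAreaRect((Q*1000).astype(np.float32));print(lo,len(Q),Q.mean(0),Q.min(0),Q.max(0),rc)
cv2.imwrite("pics/c1.png",cv2.resize(c.astype(np.uint8),(540,540),interpolation=0)[...,::-1])
```

```text
38 [ 0.43002273 -0.19947256] [(np.int64(281), np.int64(193)), (np.int64(282), np.int64(193)), (np.int64(283), np.int64(193)), (np.int64(281), np.int64(194)), (np.int64(282), np.int64(194)), (np.int64(283), np.int64(194)), (np.int64(281), np.int64(195)), (np.int64(282), np.int64(195)), (np.int64(283), np.int64(195)), (np.int64(281), np.int64(196)), (np.int64(282), np.int64(196)), (np.int64(283), np.int64(196)), (np.int64(281), np.int64(197)), (np.int64(282), np.int64(197)), (np.int64(283), np.int64(197)), (np.int64(281), np.int64(198)), (np.int64(282), np.int64(198)), (np.int64(280), np.int64(199)), (np.int64(281), np.int64(199)), (np.int64(282), np.int64(199)), (np.int64(280), np.int64(200)), (np.int64(281), np.int64(200)), (np.int64(282), np.int64(200)), (np.int64(280), np.int64(201)), (np.int64(281), np.int64(201)), (np.int64(282), np.int64(201)), (np.int64(280), np.int64(202)), (np.int64(281), np.int64(202)), (np.int64(282), np.int64(202)), (np.int64(280), np.int64(203)), (np.int64(281), np.int64(203)), (np.int64(282), np.int64(203)), (np.int64(280), np.int64(204)), (np.int64(281)
[... 217 characters left out ...]
   60 2950]
 [  11   14   30   36  646]
 [  34   23    1    1    1]
 [  34   25    1    1    1]
 [  34   27    1    1    1]
 [  42   31    1    1    1]] [[285.6640678  184.20542373]
 [279.14396285 185.86377709]
 [289.         178.        ]
 [289.         180.        ]
 [289.         182.        ]
 [297.         186.        ]]
0.008 395 [ 0.44207075 -0.19332879] [ 0.42201326 -0.21359266] [ 0.46108764 -0.17517916] ((442.4909973144531, -193.41925048828125), (35.87476348876953, 38.685546875), 29.655397415161133)
0.03 456 [ 0.44164191 -0.19382396] [ 0.42234448 -0.20798109] [ 0.46014203 -0.18007738] ((441.0888366699219, -194.31494140625), (38.02064514160156, 15.997636795043945), 26.91613006591797)
```

View pics/c1.png

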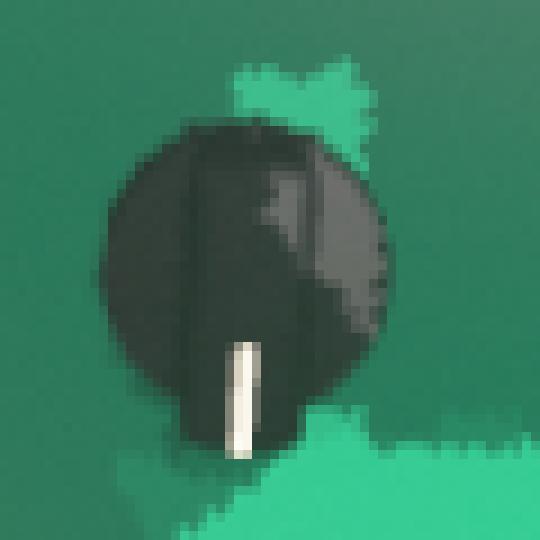

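Knob centre is (0.441, -0.194) with yaw about 26.7°. I'll descend and grip.

>>> arm_command(
  xyz=[
    [5,-3.5,-20],
    [0,0,-35],
    [0,0,-40],
    [0,0,-40],
    [0,0,-35],
    [0,0,-25],
    [0,0,-14],
    [0,0,0],
    [0,0,0],
  ],
  spin=[-3,0,0,0,0,0,0,0,0],
  jaw=0.1,
)

```text
time: 2.35
tool_pos: [0.441, -0.194, 0.1961]
tool_rot: [3.141, 0.0, 0.468]
contact_force: [-0.0, 0.4, 0.8]
opening: 0.0506
grip_force: 0.0
```

>>> arm_command(
  xyz=[
    [0,0,0],
    [0,0,0],
    [0,0,0],
    [0,0,0],
    [0,0,0],
    [0,0,0],
    [0,0,0],
    [0,0,0],
  ],
  spin=[0,0,0,0,0,0,0,0],
  jaw=-1,
  squeeze=25,
)

```text
time: 3.15
tool_pos: [0.4413, -0.1931, 0.196]
tool_rot: [3.141, -0.0, 0.47]
contact_force: [-0.4, -0.0, 3.0]
opening: 0.0159
grip_force: 25.0
```

>>> arm_command(
  xyz=[
    [0,0,15],
    [0,0,30],
    [0,0,35],
    [10,3,15],
    [20,6,0],
    [30,8,0],
    [30,8,0],
    [20,5,0],
    [9,3,0],
    [0,0,0],
    [0,0,0],
  ],
  spin=[0,0,0,0,0,0,0,0,0,0,0],
)

```text
time: 4.25
tool_pos: [0.5595, -0.1602, 0.2903]
tool_rot: [-3.141, 0.001, 0.47]
contact_force: [-0.1, 0.0, 0.5]
opening: 0.0159
grip_force: 25.0
```

Run:
```python
from cell import *
from h import *
r=read_camera("wrist");cv2.imwrite("pics/w2.png",r["img"][...,::-1]); np.savez("w2.npz",**r)
s=observe();print(s["time"],s["tool_pos"],s["tool_rot"],s["contact_force"],s["opening"])
u,v=pix(r,[.622,-.128,.0645]).astype(int);print(u,v)
a=cv2.resize(r["img"],(560,420));c=cv2.resize(r["img"][max(v-25,0):v+25,u-30:u+30],(600,500),interpolation=2)
cv2.imwrite("pics/c2.png",c[...,::-1]); print(max(v-25,0),u-30)
```

```text
4.3 [ 0.55933658 -0.1603139   0.29048521] [-3.14079065e+00  1.05906751e-03  4.69326655e-01] [-0.24787038  0.1189177  -0.41571967] 0.01598708694438704
276 126
101 246
```

View pics/c2.png

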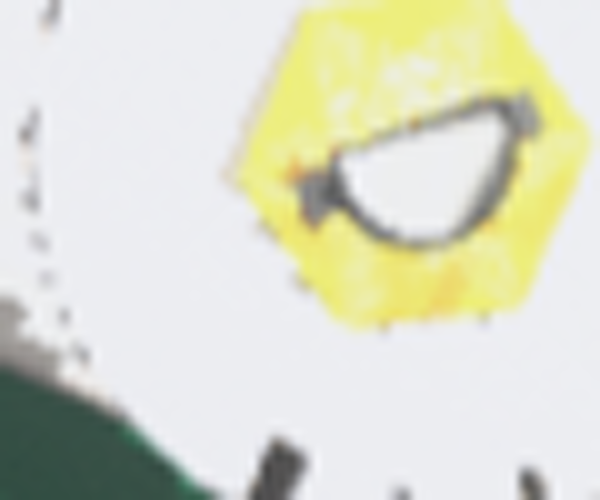

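View pics/w2.png

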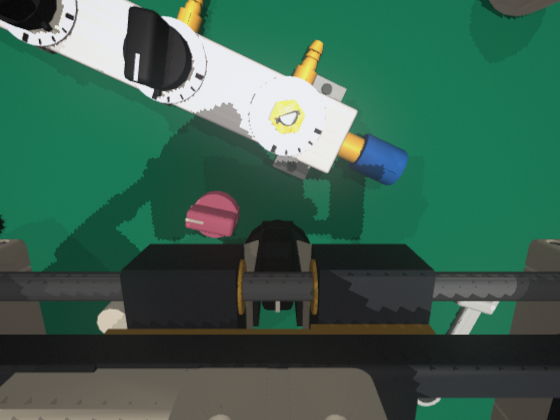

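The crop shows the spindle D clearly: its flat runs from about (279.5,117) to (296,111) in the wrist image, inside the yellow hex gland. The full view shows the held knob below it at about (278,270).

Run:
```python
from h import *
def cloud(r):
    z=r["depth"];T=r["world_from_camera"];vv,uu=np.mgrid[:420,:560]
    return np.stack([(uu-r["cx"])/r["fx"]*z,-(vv-r["cy"])/r["fy"]*z,-z],-1)@T[:3,:3].T+T[:3,3]
r=dict(np.load("w2.npz"));X=cloud(r);im=r["img"].astype(int)
A=ray(r,279.5,116.8,.0645);B=ray(r,296.,111.,.0645);d=(B-A)[:2];print("flat len",np.linalg.norm(d),"normal ang",np.degrees(np.arctan2(d[1],d[0]))+90,"mid",(A+B)/2)
m=(X[...,2]>.060)&(X[...,2]<.068)&(np.hypot(X[...,0]-.622,X[...,1]+.128)<.02)
Q=X[m];print("spindle top depth",len(Q),Q.mean(0),Q.min(0),Q.max(0))
rc=cv2.minAreaRect((Q[:,:2]*1000).astype(np.float32));print(rc)
cc,rad=cv2.minEnclosingCircle((Q[:,:2]*1000).astype(np.float32));print("encl",cc,rad)
y=(im[...,2]<170)&(im[...,0]>200)&(im[...,1]>170)
n,l,s,c=cv2.connectedComponentsWithStats(y.astype(np.uint8))
for i in range(1,n):
    if s[i,4]>100: 
        p=np.argwhere(l==i)[:,::-1].astype(np.float32);h=cv2.convexHull(p);M=cv2.moments(h);ce=(M["m10"]/M["m00"],M["m01"]/M["m00"]);print("yellow",s[i],ce,ray(r,*ce,.046))
for name,rr in [("w",r),("t",dict(np.load("top0.npz")))]:
    Y=cloud(rr);w=(rr["img"].min(2)>150)&(abs(Y[...,2]-.040)<.007)&(abs(Y[...,0]-.62)<.06)&(Y[...,1]>-.2)&(Y[...,1]<.2)
    n,l,s,c=cv2.connectedComponentsWithStats(w.astype(np.uint8));i=1+np.argmax(s[1:,4])
    Q=Y[l==i][:,:2];print(name,len(Q),cv2.minAreaRect((Q*1000).astype(np.float32)))
```

```text
flat len 0.010917824129201748 normal ang 45.500507067331775 mid [ 0.6318554  -0.13114403  0.0645    ]
spindle top depth 195 [ 0.63023827 -0.1328309   0.06363107] [ 0.62538544 -0.13757271  0.06141227] [ 0.63607469 -0.12679085  0.0656609 ]
((629.9998779296875, -133.190673828125), (7.443100452423096, 11.646442413330078), 48.10171890258789)
encl (631.2435302734375, -131.79568481445312) 5.86665678024292
yellow [178   0  20  30 313] (188.33232780291604, 13.713926596279535) [ 0.65818736 -0.04707061  0.046     ]
yellow [293  51  25  33 343] (307.02200083022, 67.6816106268161) [ 0.664443   -0.12927767  0.046     ]
yellow [270 100  35  34 526] (286.80479251899476, 116.4580167543347) [ 0.63096935 -0.13153793  0.046     ]
yellow [340 135  23  22 308] (351.5448933782267, 145.53984287317618) [ 0.63416094 -0.18113871  0.046     ]
w 12201 ((630.0413818359375, -103.69392395019531), (53.7613639831543, 145.6901397705078), 3.112644672393799)
t 2470 ((624.4351806640625, 4.6303863525390625), (55.29303741455078, 359.0809631347656), 3.304276943206787)
```

>>> arm_command(
  xyz=[
    [10,5,0],
    [20,8,0],
    [20,8,0],
    [15,6,0],
    [7,3,0],
    [0,0,-10],
    [0,0,-8],
    [0,0,-4],
    [0,0,0],
    [0,0,0],
  ],
  spin=[2,4,5,5,3.5,0,0,0,0,0],
)

```text
time: 5.3
tool_pos: [0.632, -0.1304, 0.2687]
tool_rot: [-3.141, 0.0, 0.809]
contact_force: [-0.2, -0.3, -0.7]
opening: 0.0155
grip_force: 25.0
```

Run:
```python
from cell import *
from h import *
s=observe();print(s["time"],s["tool_pos"],s["tool_rot"],s["contact_force"],s["opening"])
r=read_camera("side");u,v=pix(r,[.631,-.131,.07]).astype(int)
a=cv2.resize(r["img"][v-40:v+30,u-45:u+45],(720,560),interpolation=2);cv2.imwrite("pics/s3.png",a[...,::-1])
```

```text
5.3 [ 0.63204234 -0.13039411  0.26874153] [-3.14149024e+00  9.35592266e-05  8.09236613e-01] [-0.15832575 -0.28733075 -0.66266043] 0.015486969063216983
```

View pics/s3.png

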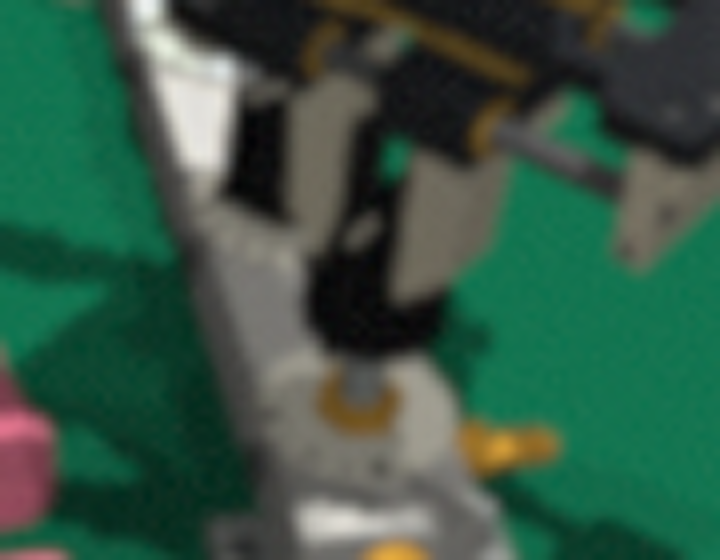

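The side crop shows the knob just above the spindle, with the skirt centre at about 375 and the spindle at about 362 in crop pixels. I'll check whether that offset is real.

Run:
```python
from cell import *
from h import *
r=read_camera("side");g=r["img"].astype(int)
u,v=pix(r,[.631,-.131,.07]).astype(int);print(u,v)
for z in (.055,.0725,.08,.0865): print(z,pix(r,[.6320,-.1304,z]),pix(r,[.6312,-.1306,z]))
for row in range(v-8,v+14): print(row,g[row,u-14:u+14].sum(1)//3)
```

```text
347 243
0.055 [347.45216823 248.59836686] [347.10311724 248.6695308 ]
0.0725 [348.33870945 242.40110053] [347.98622975 242.47170322]
0.08 [348.72430001 239.70567318] [348.37033023 239.77602347]
0.0865 [349.06126936 237.35012698] [348.70599797 237.42025257]
235 [125 125 126 135 145 135 107  69  48  33  22  12  16  17  13  12   9  29
  60  88 100 101 102 104 101  99  95  89]
236 [118 116 120 129 140 134 109  66  28  14   8  10  15  11  10   9  11  29
  64  90 104 102 102 103 101  98  91  86]
237 [116 117 119 122 129 129 108  66  26  11  10  13  12  15   8  11  12  35
  68  90 102 103 101  99  94  87  83  77]
238 [118 117 118 121 123 123 105  62  22   5  10  14  14  11  14  11  17  40
  74  95  99  96  89  83  76  73  73  72]
239 [117 116 118 118 121 116  92  53  17  14   7   5  10  15  14  11  16  43
  70  87  87  75  62  51  46  52  64  69]
240 [118 117 118 116 117 109  83  45   9  12  13  12  12   9  16   8  16  34
  56  65  58  45  34  24  28  43  59  70]
241 [118 118 117 119 118 110  86  47  14   8  13  15   9  14  11  12   7  22
  31  35  28  19   5  14  22  35  55  62]
242 [116 1
[... 1074 characters left out ...]
115 120 119 116 115 113 104  87  74  71  74  79  85  83  82  90
 111 137 151 155 150 139 116  83  55  55]
252 [ 78  97 110 114 114 115 115 110  99  81  71  73  76  82  84  84  78  77
  97 126 146 153 153 150 135 106  72  59]
253 [ 75  90  99 106 109 115 115 109  96  81  72  72  77  82  82  79  77  77
  96 124 146 151 153 152 145 120  84  64]
254 [ 73  81  86  94 104 112 115 110 100  82  74  72  74  78  78  76  75  80
 102 130 149 153 152 155 149 128  95  75]
255 [ 70  77  87  94 105 113 114 112 106  94  82  75  76  76  75  76  78  86
 115 137 150 154 154 151 150 132 105  85]
256 [ 70  78  95 104 111 111 114 117 113 106  98  88  82  84  85  84  87  95
 117 140 150 153 153 153 148 135 111  97]
```

>>> arm_command(
  xyz=[
    [-1.4,-0.2,0],
    [0,0,-4],
    [0,0,-3],
    [0,0,-1],
    [0,0,-0.5],
    [0,0,0],
  ],
  spin=[0,0,0,0,0,0],
)

```text
time: 6.0
tool_pos: [0.6309, -0.1303, 0.2601]
tool_rot: [-3.142, 0.0, 0.81]
contact_force: [0.4, 0.1, -0.8]
opening: 0.0158
grip_force: 25.0
```

>>> arm_command(
  xyz=[
    [0,0,-0.4],
    [0,0,-0.4],
    [0,0,0],
  ],
  spin=[0,0,0],
)

```text
time: 6.3
tool_pos: [0.6309, -0.1303, 0.2595]
tool_rot: [3.141, -0.0, 0.81]
contact_force: [-0.1, 0.6, 0.6]
opening: 0.0159
grip_force: 25.0
```

>>> arm_command(
  xyz=[
    [0,0,-0.4],
    [0,0,-0.4],
    [0,0,0],
  ],
  spin=[0,0,0],
)

```text
time: 6.6
tool_pos: [0.6309, -0.1303, 0.2587]
tool_rot: [3.141, -0.0, 0.81]
contact_force: [0.6, 0.2, -0.1]
opening: 0.0159
grip_force: 25.0
```

>>> arm_command(
  xyz=[
    [0,0,-0.4],
    [0,0,-0.4],
    [0,0,0],
  ],
  spin=[0,0,0],
)

```text
time: 6.9
tool_pos: [0.6309, -0.1302, 0.2579]
tool_rot: [3.141, -0.0, 0.81]
contact_force: [0.4, 1.2, -0.5]
opening: 0.0158
grip_force: 25.0
```

>>> arm_command(
  xyz=[
    [0,0,-0.6],
    [0,0,-0.6],
    [0,0,0],
  ],
  spin=[0,0,0],
)

```text
time: 7.2
tool_pos: [0.6309, -0.1302, 0.2566]
tool_rot: [3.141, -0.0, 0.81]
contact_force: [1.6, 0.6, -0.2]
opening: 0.0158
grip_force: 25.0
```

>>> arm_command(
  xyz=[
    [0,0,-0.7],
    [0,0,-0.7],
    [0,0,0],
  ],
  spin=[0,0,0],
)

```text
time: 7.5
tool_pos: [0.6309, -0.1302, 0.2552]
tool_rot: [3.141, -0.0, 0.81]
contact_force: [2.1, 2.3, 0.1]
opening: 0.0161
grip_force: 25.0
```

>>> arm_command(
  xyz=[
    [0,0,-0.7],
    [0,0,-0.7],
    [0,0,0],
  ],
  spin=[0,0,0],
)

```text
time: 7.8
tool_pos: [0.6309, -0.1302, 0.2538]
tool_rot: [3.141, -0.0, 0.81]
contact_force: [3.1, 1.9, 1.2]
opening: 0.016
grip_force: 25.0
```

>>> arm_command(
  xyz=[
    [0.5,0.4,0],
    [0,0,0],
    [0,0,0],
  ],
  spin=[0,0,0],
  squeeze=40,
)

```text
time: 8.1
tool_pos: [0.6312, -0.1301, 0.2537]
tool_rot: [-3.141, 0.001, 0.81]
contact_force: [1.3, 1.1, 0.5]
opening: 0.0153
grip_force: 40.0
```

Run:
```python
from cell import *
for i in range(4):
    s=observe();print(s["contact_force"].round(1),s["torque"].round(3),s["tool_pos"].round(4));read_camera("side")
```

```text
[1.3 1.1 0.5] [ 0.108 -0.236  0.018] [ 0.6312 -0.1301  0.2537]
[1.5 0.1 0.4] [ 0.051 -0.205  0.01 ] [ 0.6312 -0.13    0.2537]
[ 1.  -0.1 -0.3] [ 0.086 -0.177 -0.026] [ 0.6312 -0.13    0.2537]
[0.2 0.6 0. ] [ 0.089 -0.178  0.021] [ 0.6312 -0.13    0.2537]
```

>>> arm_command(
  xyz=[
    [0,0,-0.8],
    [0,0,-0.8],
    [0,0,0],
  ],
  spin=[0,0,0],
)

```text
time: 8.6
tool_pos: [0.6313, -0.13, 0.2521]
tool_rot: [3.142, 0.0, 0.81]
contact_force: [0.3, -0.6, 0.2]
opening: 0.0153
grip_force: 40.0
```

>>> arm_command(
  xyz=[
    [0,0,-0.7],
    [0,0,-0.7],
    [0,0,0],
  ],
  spin=[0,0,0],
)

```text
time: 8.9
tool_pos: [0.6314, -0.13, 0.251]
tool_rot: [3.141, -0.0, 0.81]
contact_force: [0.6, -0.2, 2.7]
opening: 0.016
grip_force: 40.0
```

>>> arm_command(
  xyz=[
    [0,0,-0.7],
    [0,0,-0.7],
    [0,0,0],
  ],
  spin=[0,0,0],
)

```text
time: 9.2
tool_pos: [0.6314, -0.1299, 0.2497]
tool_rot: [3.141, -0.0, 0.81]
contact_force: [-0.2, -0.3, 3.2]
opening: 0.0158
grip_force: 40.0
```

Catch resistance is showing, so I'll carry on down.

>>> arm_command(
  xyz=[
    [0,0,-0.8],
    [0,0,-0.8],
    [0,0,0],
  ],
  spin=[0,0,0],
)

```text
time: 9.5
tool_pos: [0.6313, -0.1298, 0.2474]
tool_rot: [-3.141, 0.0, 0.81]
contact_force: [0.6, -0.0, 1.2]
opening: 0.0157
grip_force: 40.0
```

>>> arm_command(
  xyz=[
    [0,0,-0.8],
    [0,0,-0.8],
    [0,0,0],
  ],
  spin=[0,0,0],
)

```text
time: 9.8
tool_pos: [0.6312, -0.1299, 0.2458]
tool_rot: [-3.141, 0.0, 0.81]
contact_force: [1.2, -1.3, -0.2]
opening: 0.0162
grip_force: 40.0
```

>>> arm_command(
  xyz=[
    [0,0,-0.7],
    [0,0,-0.7],
    [0,0,0],
  ],
  spin=[0,0,0],
)

```text
time: 10.1
tool_pos: [0.6313, -0.1299, 0.2446]
tool_rot: [-3.141, 0.0, 0.81]
contact_force: [1.0, 0.2, 0.6]
opening: 0.0158
grip_force: 40.0
```

>>> arm_command(
  xyz=[
    [0,0,-0.7],
    [0,0,-0.7],
    [0,0,0],
  ],
  spin=[0,0,0],
)

```text
time: 10.4
tool_pos: [0.6311, -0.1298, 0.2428]
tool_rot: [-3.14, 0.001, 0.81]
contact_force: [-0.3, 0.4, -1.9]
opening: 0.0153
grip_force: 40.0
```

>>> arm_command(
  xyz=[
    [0,0,-0.5],
    [0,0,-0.5],
    [0,0,0],
  ],
  spin=[0,0,0],
)

```text
time: 10.7
tool_pos: [0.6313, -0.1299, 0.2424]
tool_rot: [-3.142, 0.0, 0.81]
contact_force: [-0.1, 0.5, 0.1]
opening: 0.0155
grip_force: 40.0
```

>>> arm_command(
  xyz=[
    [0,0,-0.5],
    [0,0,-0.5],
    [0,0,0],
  ],
  spin=[0,0,0],
)

```text
time: 11.0
tool_pos: [0.6314, -0.1299, 0.242]
tool_rot: [3.141, -0.0, 0.81]
contact_force: [-2.1, 0.1, 3.9]
opening: 0.0155
grip_force: 40.0
```

>>> arm_command(
  xyz=[
    [0,0,-0.5],
    [0,0,-0.3],
    [0,0,0],
  ],
  spin=[0,0,0],
)

```text
time: 11.3
tool_pos: [0.6313, -0.1299, 0.242]
tool_rot: [3.141, -0.0, 0.81]
contact_force: [-3.0, 1.0, 8.6]
opening: 0.0156
grip_force: 40.0
```

>>> arm_command(
  xyz=[
    [0,0,0.7],
    [0,0,0],
    [0,0,0],
    [0,0,0],
    [0,0,0],
    [0,0,0],
  ],
  spin=[0,-2,-4,-4,-2,0],
)

```text
time: 11.9
tool_pos: [0.6316, -0.13, 0.242]
tool_rot: [3.14, -0.001, 0.6]
contact_force: [1.1, -0.3, 5.3]
opening: 0.0158
grip_force: 40.0
```

Run:
```python
from cell import *
s=observe();print(s["contact_force"].round(1),s["torque"].round(3),s["tool_rot"])
```

```text
[ 1.1 -0.3  5.3] [-0.016  0.003  0.017] [ 3.14013549e+00 -9.95016440e-04  6.00344315e-01]
```

>>> arm_command(
  xyz=[
    [0,0,0],
    [0,0,0],
    [0,0,0],
    [0,0,0],
    [0,0,0],
    [0,0,0],
    [0,0,0],
    [0,0,0],
  ],
  spin=[-3,-4,-4,-4,-4,-4,-3,0],
)

```text
time: 12.7
tool_pos: [0.6318, -0.1304, 0.242]
tool_rot: [3.14, -0.002, 0.147]
contact_force: [0.8, -2.0, 4.4]
opening: 0.0157
grip_force: 40.0
```

Run:
```python
from cell import *
from h import *
s=observe();print(s["contact_force"].round(1),s["torque"].round(3),s["tool_rot"])
r=read_camera("wrist");np.savez("w4.npz",**r);cv2.imwrite("pics/w4.png",r["img"][...,::-1])
```

```text
[ 0.8 -2.   4.4] [-0.478 -0.216  0.028] [ 3.13979981e+00 -2.15708592e-03  1.47203274e-01]
```

>>> arm_command(
  xyz=[
    [0,0,0],
    [0,0,0],
    [0,0,0],
    [0,0,0],
  ],
  spin=[-1.5,-1,-1,0],
)

```text
time: 13.15
tool_pos: [0.6318, -0.1303, 0.242]
tool_rot: [3.14, -0.002, 0.086]
contact_force: [2.1, -2.9, 5.8]
opening: 0.0158
grip_force: 40.0
```

Run:
```python
from cell import *
s=observe();print(s["contact_force"].round(1),s["torque"].round(3),s["tool_rot"])
```

```text
[ 2.1 -2.9  5.8] [-0.488 -0.359 -0.028] [ 3.14010009e+00 -2.12020032e-03  8.61779907e-02]
```

>>> arm_command(
  xyz=[
    [0,-0.3,0],
    [0,0,0],
    [0,0,0],
  ],
  spin=[-0.8,-0.8,0],
)

```text
time: 13.45
tool_pos: [0.6318, -0.1305, 0.242]
tool_rot: [3.14, -0.002, 0.058]
contact_force: [2.5, -2.4, 5.4]
opening: 0.0158
grip_force: 40.0
```

Run:
```python
from cell import *
s=observe();print(s["contact_force"].round(1),s["torque"].round(3),s["tool_rot"])
```

```text
[ 2.5 -2.4  5.4] [-0.412 -0.349  0.036] [ 3.14046424e+00 -2.22435999e-03  5.84044265e-02]
```

>>> arm_command(
  xyz=[
    [0,0,0],
    [0,0,0],
    [0,0,0],
  ],
  spin=[-0.6,-0.6,0],
)

```text
time: 13.75
tool_pos: [0.6318, -0.1305, 0.242]
tool_rot: [3.14, -0.002, 0.038]
contact_force: [1.9, -1.8, 5.8]
opening: 0.016
grip_force: 40.0
```

Run:
```python
from cell import *
s=observe();print(s["contact_force"].round(1),s["torque"].round(3),s["tool_rot"])
```

```text
[ 1.9 -1.8  5.8] [-0.326 -0.399  0.064] [ 3.14045716e+00 -2.19447839e-03  3.75435197e-02]
```

>>> arm_command(
  xyz=[
    [0,0,0],
    [0,0,0],
    [0,0,0],
  ],
  spin=[-0.8,-0.8,0],
)

```text
time: 14.05
tool_pos: [0.6318, -0.1305, 0.242]
tool_rot: [3.14, -0.002, 0.01]
contact_force: [2.3, -2.9, 5.0]
opening: 0.0153
grip_force: 40.0
```

Run:
```python
from cell import *
s=observe();print(s["contact_force"].round(1),s["torque"].round(3),s["tool_rot"])
```

```text
[ 2.3 -2.9  5. ] [-0.393 -0.375 -0.013] [ 3.14045894e+00 -2.31494311e-03  9.51458656e-03]
```

>>> arm_command(
  xyz=[
    [0,0,0],
    [0,0,0],
    [0,0,0],
  ],
  spin=[-0.8,-0.8,0],
)

```text
time: 14.35
tool_pos: [0.6318, -0.1305, 0.242]
tool_rot: [3.14, -0.002, -0.018]
contact_force: [2.1, -3.0, 5.1]
opening: 0.0157
grip_force: 40.0
```

Run:
```python
from cell import *
s=observe();print(s["contact_force"].round(1),s["torque"].round(3),s["tool_rot"])
```

```text
[ 2.1 -3.   5.1] [-0.427 -0.404  0.022] [ 3.14047658e+00 -2.33982382e-03 -1.84274921e-02]
```

>>> arm_command(
  xyz=[
    [0,0,0],
    [0,0,0],
    [0,0,0],
  ],
  spin=[-0.7,-0.7,0],
)

```text
time: 14.65
tool_pos: [0.6318, -0.1306, 0.242]
tool_rot: [3.14, -0.002, -0.043]
contact_force: [1.5, -2.3, 5.6]
opening: 0.0152
grip_force: 40.0
```

Run:
```python
from cell import *
from h import *
t=[]
for i in range(4):
    s=observe();t.append(s["torque"]);r=read_camera("wrist")
print(s["contact_force"].round(1),np.mean(t,0).round(3),s["tool_rot"])
np.savez("w5.npz",**r);a=np.vstack([np.load("w4.npz")["img"][200:420,150:430],r["img"][200:420,150:430]]);cv2.imwrite("pics/w5.png",r["img"][...,::-1])
```

```text
[ 2.2 -3.3  5. ] [-0.466 -0.372  0.019] [ 3.14048254e+00 -2.37947169e-03 -4.24674223e-02]
```

View pics/w5.png

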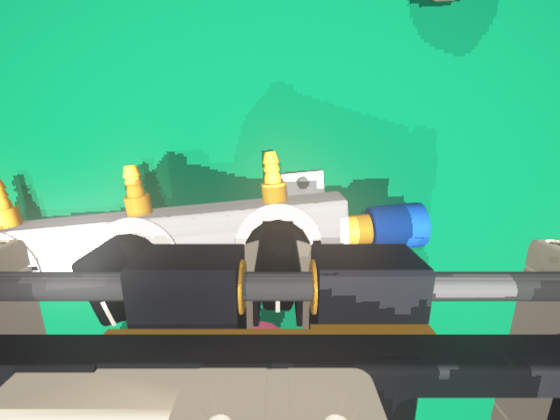

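The wrist view shows the knob held at the tap, with the manifold edge about 5° off the jaws. There's no stop torque yet beyond the tap friction, so I'll keep feeling for it.

>>> arm_command(
  xyz=[
    [0,0,0],
    [0,0,0],
    [0,0,0],
  ],
  spin=[-0.6,-0.6,0],
)

```text
time: 15.15
tool_pos: [0.6318, -0.1306, 0.242]
tool_rot: [3.14, -0.002, -0.064]
contact_force: [2.5, -3.0, 5.4]
opening: 0.0157
grip_force: 40.0
```

```bash
cat > t.py <<'E'
from cell import *
import numpy as np
t=[];f=[]
for i in range(5):
    s=observe();t.append(s["torque"]);f.append(s["contact_force"]);read_camera("wrist")
print(np.mean(f,0).round(2),np.mean(t,0).round(3),np.degrees(s["tool_rot"][2]).round(2),s["time"])
E
python3 t.py
```

```text
[ 2.33 -2.94  5.09] [-0.512 -0.355  0.049] -3.63 15.35
```

>>> arm_command(
  xyz=[
    [0,0,0],
    [0,0,0],
    [0,0,0],
  ],
  spin=[-0.6,-0.6,0],
)

```text
time: 15.7
tool_pos: [0.6319, -0.1306, 0.242]
tool_rot: [3.141, -0.003, -0.085]
contact_force: [2.8, -1.8, 4.8]
opening: 0.0156
grip_force: 40.0
```

```bash
python3 t.py
```

```text
[ 2.65 -2.93  5.05] [-0.524 -0.463  0.08 ] -4.85 15.9
```

>>> arm_command(
  xyz=[
    [0,0,0],
    [0,0,0],
    [0,0,0],
  ],
  spin=[-0.6,-0.6,0],
)

```text
time: 16.25
tool_pos: [0.6319, -0.1306, 0.242]
tool_rot: [3.141, -0.003, -0.106]
contact_force: [3.0, -3.1, 5.7]
opening: 0.0156
grip_force: 40.0
```

```bash
python3 t.py
```

```text
[ 3.15 -3.6   5.22] [-0.581 -0.588  0.044] -6.06 16.45
```

Torque is ambiguous, so I'll release, back off and look at the knob's actual angle.

>>> arm_command(
  xyz=[
    [0,0,0],
    [0,0,0],
    [0,0,0],
    [0,0,0],
    [0,0,10],
    [0,0,20],
    [0,0,25],
    [-20,0,0],
    [-30,0,0],
    [-20,0,0],
    [0,0,0],
    [0,0,0],
  ],
  spin=[0,0,0,0,0,0,0,0,0,0,0,0],
  jaw=-0.3,
)

```text
time: 17.7
tool_pos: [0.5618, -0.1303, 0.2973]
tool_rot: [3.141, -0.002, -0.107]
contact_force: [0.3, 0.1, -0.9]
opening: 0.0321
grip_force: 0.0
```

```bash
cat > k.py <<'E'
from cell import *
from h import *
r=read_camera("wrist");s=observe();print(s["time"],s["tool_pos"],s["opening"])
z=r["depth"];T=r["world_from_camera"];vv,uu=np.mgrid[:420,:560]
X=np.stack([(uu-r["cx"])/r["fx"]*z,-(vv-r["cy"])/r["fy"]*z,-z],-1)@T[:3,:3].T+T[:3,3]
near=(np.hypot(X[...,0]-.631,X[...,1]+.131)<.03)
m=near&(X[...,2]>.076)&(X[...,2]<.09);Q=X[m];print(len(Q),Q.mean(0));print(cv2.minAreaRect((Q[:,:2]*1000).astype(np.float32)))
zz=Q[:,2];print("top z",np.median(zz))
w=(r["img"].min(2)>110)&m;P=np.argwhere(w)[:,::-1];
P=np.array([ray(r,u,v,.083)[:2] for u,v in P]);print("white",len(P),P.mean(0) if len(P) else 0)
d=P-P.mean(0);_,_,V=np.linalg.svd(d,full_matrices=False);print("line ang",np.degrees(np.arctan2(V[0][1],V[0][0]))%180)
b=(r["img"].min(2)>130)&(abs(X[...,2]-.040)<.008)&(abs(X[...,0]-.62)<.06)&(X[...,1]>-.2)&(X[...,1]<.2)
n,l,st,c=cv2.connectedComponentsWithStats(b.astype(np.uint8));i=1+np.argmax(st[1:,4]);print("manifold",cv2.minAreaRect((X[l==i][:,:2]*1000).astype(np.float32)))
np.savez("w6.npz",**r);cv2.imwrite("pics/w6.png",r["img"][...,::-1])
E
python3 k.py
```

```text
17.75 [ 0.56213534 -0.13031529  0.29709943] 0.03214684676737065
1640 [ 0.63162251 -0.13153578  0.08210893]
((631.2421875, -131.44302368164062), (16.012205123901367, 38.065433502197266), 88.73991394042969)
top z 0.08221404865808896
white 135 [ 0.62482839 -0.13151699]
line ang 177.3674255278783
manifold ((626.7015380859375, -43.957061767578125), (53.51289367675781, 265.8052673339844), 3.065455436706543)
```

View pics/w6.png

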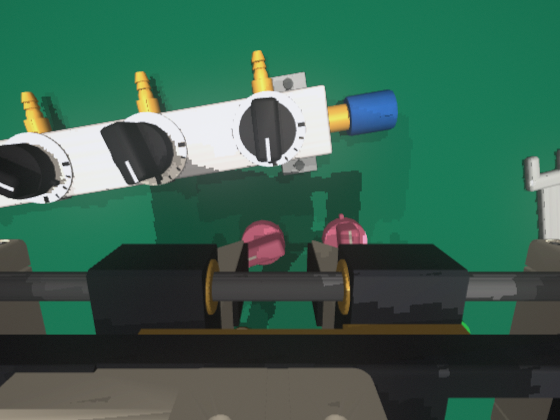

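The knob at (267,130) is seated level with the other knobs and its pointer is at the front mark. It reads a few degrees past the mark, which matches the bore's play with the tap on its stop. The neighbouring taps look undisturbed and the gripper is clear, so I'll hand in.

```bash
python3 -c "
from cell import *
print(hand_in())"
```

```text
the job is handed in; nothing more can be done
None
```

The knob is snapped fully home and the tap is turned clockwise to its stop, with the pointer at the front mark but about 4–5° past it (the knob's play on the spindle); nothing else was touched, and the job is handed in (result not shown).

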